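Clamp a gift carton and print its batch mark

TASK

Put the brown gift carton on the bed of the coding stand, cream panel end first, and slide it under the stamp fully home against the end stop without tipping it over. Press the red lever down until it clicks and holds the carton by itself; only then press the blue stamp plunger all the way down to its stop, let it spring back up, and leave the carton clamped there. Do not disturb the vial, the ink jar or the gold cap.

Things in the scene. Friction and masses are not known exactly. Their poses are not given: they have to be found in the camera images.
- carton: Loose filled gift carton, brown with a gold band, 50 (its x) x 200 (its y) x 45 mm high, about 0.2 kg. Origin: centre of its underside; its y axis runs along its length towards the cream-panel end. It starts lying flat on the bench to the robot's right, cream panel up.
- carton_panel (a point): Centre of the cream print panel (40 x 44 mm) on the carton's top face, on its long centreline, 65 mm from the carton's centre towards +y and so 35 mm from its +y end face; axes as the carton's.
- coder: Fixed coding stand; position and yaw vary. Origin: on the bench under the centre of its bed, an aluminium plate 100 (x) x 300 (y) mm, top 25 mm above the bench, along which the carton slides in towards +y. Guide rails, 8 mm wide and high, have inner faces at x = +-31 mm. The grey overhead arm spans x -22 to 113, y 78 to 122, z 115 to 140 mm.
- end_stop (a point): Centre of the lower edge of the end stop's face, on the bed in the coder's frame at x 0, y +135, z 25 mm; the stop is a dark bar 70 mm wide, 34 mm above the bed, facing -y. The carton touching it has its origin at coder x 0, y +35, z 25 mm and its panel under the stamp; axes as the coder's.
- print_point (a point): Point in the coder's frame at x 0, y +100, z 70 mm, straight below the stamp, where the panel's centre must lie; axes as the coder's.
- lever_hinge (a point): Hinge axis of the lever (along the coder's y), in the coder's frame at x +75, y +62, z 85 mm; axes as the coder's.
- lever (a joint): Angle of the hold-down lever, rad, positive as pressed down. 0: raised 0.5 rad above level, pointing to the coder's -x; it springs back there. Past about 0.45 a detent pulls it down and holds it: it rests at about 0.50, level, its rubber pad (75 mm from the hinge, underside 15 mm below the bar's centreline) on the carton; with no carton it goes to 0.56. Takes about 5 N at the paddle.
- lever_paddle (a point): Centre of the upper face of the lever's red paddle (40 x 36 x 10 mm), 165 mm from the hinge axis and 5 mm above the bar's centreline; moves with the lever: 168 mm above the bench at rest, 90 mm when level.
- plunger (a joint): Travel of the stamp plunger, m, positive downwards: 0 up, 0.015 at its stop. A spring (3 to 10 N) returns it.
- plunger_top (a point): Centre of the top of the plunger's round blue head (36 mm across, 20 mm high), above the print point; 177 mm above the bench when up, 162 mm at its stop.
- vial: Loose bystander: dark vial with gold label and cap, 27 mm across, 110 mm high, standing on the bench. Origin: centre of its underside.
- ink_jar: Loose bystander: white ink jar with a black lid, 48 mm across, 55 mm high, standing. Origin: centre of its underside.
- gold_cap: Loose bystander: gold cap, 24 mm across, 34 mm high, standing. Origin: centre of its underside.
Not all that is in view belongs to the job. Several things look just like the carton: the one meant starts farthest from the robot's base.

How it is judged:
On the way, in this order (a step that is already met when the one before it is completed fails the run):
1. the carton lies flat on the bed, against the end stop, its panel under the stamp (y of carton_panel in the frame of print_point between -0.004 and 0.004 m and x of carton_panel in the frame of print_point between -0.008 and 0.008 m and z of carton_panel in the frame of print_point between -0.004 and 0.004 m and angle between the y axis of carton and the y axis of coder, either way round below 0.08 rad), for 0.2 s.
2. the lever is latched down on the carton and holds without being touched (all of step 1 and value of joint lever above 0.46 rad and contact force between the fingers and lever below 0.2 N), for 0.3 s.
3. the stamp plunger is pressed down to its stop with the carton clamped (all of step 1 and value of joint lever above 0.46 rad and value of joint plunger above 0.0135 m), for 0.1 s.
4. the plunger has sprung back up (value of joint plunger below 0.002 m), for 0.1 s.
At the end, for the whole second after the job is handed in: The carton lies flat on the bed with its end within 4 mm of the end stop, within 8 mm of the bed's centreline and square to 0.08 rad, panel under the stamp; the lever stays latched (over 0.46 rad), the plunger is back up (under 2 mm), and the carton is at rest (all of step 1 and value of joint lever above 0.46 rad and value of joint plunger below 0.002 m and linear speed of carton below 0.01 m/s); the robot touches nothing.
It fails at once if the stamp is pressed more than 8 mm before the lever is latched (value of joint plunger above 0.008 m and value of joint lever below 0.45 rad).
It fails at once if the carton is tipped over (more than 0.6 rad) (angle between carton's own z axis and vertical above 0.6 rad).
It fails at once if the vial, the ink jar or the gold cap is moved more than 30 mm or tipped (distance of any of vial, ink_jar, gold_cap from where it was at the start of the episode above 0.03 m or angle between any of vial, ink_jar, gold_cap's own z axis and vertical above 0.5 rad).
It also fails if it takes over 50 s, if anything falls off the work surface, if the arm or the gripper's body presses on something with over 40 N, if the wrist force passes 120 N, or if a joint passes its speed limit or range.

ROBOT

A 7-joint arm with a two-finger parallel gripper is mounted at the origin on the work surface. World frame = base frame: x ahead of the robot, y to its left, z up, the work surface at z = 0. Lengths are in m, angles in rad, forces in N, time in s.
With the tool pointing down it reaches from about 0.35 to 0.775 m from the base axis. Payload 3.1 kg.
Tool frame: the origin (TCP) lies at the very end of the fingers, on their centre line; the grasp point (between the pads) lies 19 mm behind it; z points along the fingers, y is the line along which they close (so a half turn about z gives the same grasp; the last joint's range is limited). The gripper opens to 85 mm and grips with 20 to 120 N. Pads are 22 mm wide; open, the fingers measure 114 mm over their backs; the gripper's body (76 mm by 85 mm) begins 54 mm behind the grasp point. The pads swing forward as they close: fully open they stand 13 mm farther back than shut.
Start: joints at [1.064, 0.311, 0.014, 1.512, -0.004, 1.319, -0.027], TCP at [0.247, -0.492, 0.231] pointing down, gripper open.
Joint ranges: [-2.7, 2.7], [-0.3, 1.91], [-1.27, 1.3], [0.12, 2.57], [-1.44, 4.58], [0.2, 2.03], [-3.05, 3.05]. Speed limits (rad/s): [2.79, 2.79, 3.14, 3.14, 3.14, 3.14, 3.14].

INTERFACE

Orientations are given as a rotation vector (axis times angle).
In Python, from station import state, eyes, order, spotter gives the robot as it stands.
- The arm moves only by the tool jog_arm, never from a script. Its argument "increments" is text: rows parted by semicolons, each of 6 numbers parted by spaces: the shift along the world's x, y, z in cm, then the turn, a rotation vector about the world's x, y, z in rad. A call has 1 to 5 rows; each row shifts and turns the commanded pose from where the row before left it; what a row does not reach is not made up. A row lasts 1/8 s, in which the tool goes at most 62.5 mm and 10.7 degrees, less where a joint would pass 70% of its speed; a pose out of reach is approached as far as the arm can. A call is refused whole if a number of a shift passes 6.25 or a number of a turn 0.188, either way. A call with a gripper value outside its range is refused whole. "hand" is the finger opening in cm, from 0 to 8.54, set as the call begins (left out, the last holds). The fingers move at their own pace and stop on an object; "force" is the grip in N (left out, the last holds). Time passes only in rows, so rows that do not move let the fingers close. It gives the time, the measured TCP pose, the force, the opening and the grip force at its end, in the units of the state.
- state(): the state, without advancing time (a new reading comes with each control period).
- eyes.get_image(name): name is "scene" or "top"; returns a dict with "color" (480x640x3 uint8, blue, green, red), "camera_matrix" (3x3 intrinsics, pixels), "pose" (4x4, takes a point from camera to world coordinates). Camera axes: x right, y down, z forward; pixel columns grow to the right and rows downward; lengths in m; the calibration is good to about 2 mm. A picture is of the moment at which its call begins. There is no depth.
- order.close_job(): hands the job in; it is judged then, once.
Trained networks look in a picture, given as the dict that the camera call returned (one of the last four; its "shot" number tells which), for a name from the list of things; names that differ only in an ending like _2 or _b are one class to them, and where a whole thing is asked for, a point or a joint stands for the part that bears it (a point fixed in the world has none). Each returns a list of dicts, best first, with "p" (0 to 1); they miss things now and then, are a little off and sometimes report something else, mostly with a low value. They report only what shows in the picture. A call takes as long as a camera call. They do not tell look-alikes from the thing itself.
- spotter.recognise(picture, target): "position" ([x, y, z] in m, in world coordinates, good to about 4 mm: the middle of the surface that is visible of it).
The state is a dict: "t": time; "q": joint angles; "qd": joint speeds; "tau": joint torques, N m; "ee_pos": TCP position; "tcp_rot": TCP orientation; "contact_force": force on the tool from outside, world axes, zero at the start; "ft_torque": the same for the moment, N m; "finger_gap": finger opening in m; "grip_force": force on a finger pad.
Only numpy, scipy, OpenCV 4.12 (cv2) and the standard library are available. Lean on these libraries where they do the work, as an engineer would, in place of code of your own. Each camera call takes 0.05 s, during which the arm holds its last target. There are 200 camera calls.

## Working session

There is one attempt and no reset: what is moved stays moved. The work goes in short steps, Python scripts to look and compute and a tool call to move; the robot and the scene stay as the last step left them, time stands still between calls to the robot, and variables do not carry over. Pictures are saved under pics/ and viewed, at most 10 in all, crops included, and the job is handed in when it is done.

Besides the shell and the picture viewer there is one more tool, called after "Emit:" in YAML: its name, and indented under it one key for each argument. jog_arm: Moves the arm, as the interface text tells. Its arguments: {"type":"object","properties":{"increments":{"type":"string"},"hand":{"type":"number"},"force":{"type":"number"}},"required":["increments"]}

```bash
mkdir -p pics; ls; python3 - <<'E'
from station import state, eyes, order, spotter
import cv2,numpy as np
s=state();print(s['t'],s['ee_pos'],s['tcp_rot'],s['finger_gap'])
for n in ['scene','top']:
    im=eyes.get_image(n);cv2.imwrite(f'pics/{n}0.png',im['color'])
    print(n,im['camera_matrix'].tolist(),np.round(im['pose'],4).tolist())
    for t in ['carton','carton_panel','coder','lever_paddle','plunger_top','vial','ink_jar','gold_cap']:
        print(t,[(np.round(d['position'],3).tolist(),round(d['p'],2)) for d in spotter.recognise(im,t)])
E
```

```text
pics
0.0 [ 0.24623542 -0.49096109  0.2302087 ] [-3.05485607e+00 -7.23153594e-01  9.50506910e-04] 0.08516513160494882
scene [[595.2457453994933, 0.0, 320.70041900235515], [0.0, 595.2457453994933, 234.68876307461647], [0.0, 0.0, 1.0]] [[0.7237, 0.5247, -0.4483, 1.0906], [0.69, -0.5604, 0.4581, -0.4781], [-0.0108, -0.6408, -0.7676, 1.0218], [0.0, 0.0, 0.0, 1.0]]
carton [([0.407, -0.242, 0.047], 0.92), ([0.57, -0.355, 0.043], 0.76), ([0.37, -0.003, 0.047], 0.62)]
carton_panel [([0.57, -0.349, 0.047], 0.85), ([0.407, -0.238, 0.05], 0.67), ([0.371, 0.003, 0.045], 0.65), ([0.559, 0.135, 0.131], 0.56)]
coder [([0.586, 0.126, 0.029], 0.56)]
lever_paddle [([0.556, 0.134, 0.128], 0.92)]
plunger_top [([0.565, 0.172, 0.173], 0.64), ([0.555, 0.133, 0.128], 0.21)]
vial [([0.426, 0.403, 0.057], 0.82), ([0.556, 0.135, 0.13], 0.61)]
ink_jar [([0.797, -0.0, 0.055], 0.84)]
gold_cap []
top [[574.9391048005998, 0.0, 309.05335752809265], [0.0, 574.9391048005998, 236.0087777447734], [0.0, 0.0, 1.0]] [[0.0268, -0.9916, 0.1266, 0.4424], [-0.9996, -0.0266, 0.003, 0.0264], [0.0004, -0.1266, -0.992, 1.2308], [0.0, 0.0, 0.0, 1.0]]
carton [([0.552, -0.34, 0.043], 0.86), ([0.357, 0.01, 0.045], 0.84), ([0.381, -0.224, 0.042], 0.8)]
carton_panel [([0.355, 0.002, 0.044], 0.91), ([0.561, -0.338, 0.044], 0.86), ([0.389, -0.227, 0.041], 0.65)]
coder [([0.567, 0.117, 0.021], 0.58), ([0.561, 0.174, 0.177], 0.44)]
lever_paddle [([0.541, 0.138, 0.139], 0.85)]
plunger_top [([0.564, 0.172, 0.174], 0.61)]
vial [([0.421, 0.398, 0.068], 0.79)]
ink_jar [([0.783, 0.009, 0.056], 0.9)]
gold_cap [([0.691, -0.104, 0.034], 0.54), ([0.545, 0.135, 0.142], 0.36)]
```

View pics/scene0.png

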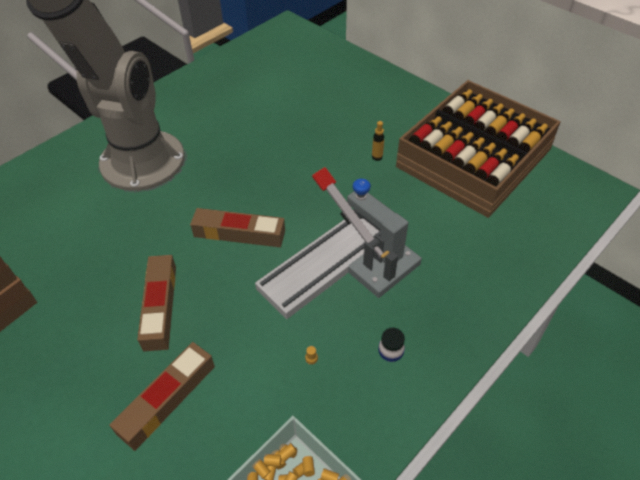

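View pics/top0.png

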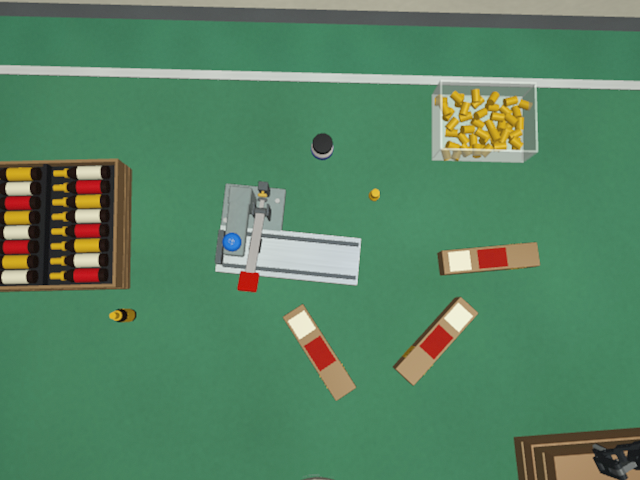

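The target is the carton farthest out: panel at about (460,261) in the top view, cream end towards +y. The coder bed runs in at about (360,260), with the blue plunger at (232,242). Next I'll measure axes and yaws.

```bash
cat > h.py <<'E'
import numpy as np,cv2
from station import state, eyes, order, spotter
def w(im,uv,z):
    P=im['pose'];d=P[:3,:3]@np.linalg.inv(im['camera_matrix'])@[uv[0],uv[1],1];o=P[:3,3]
    return (o+d*(z-o[2])/d[2])[:3]
def blob(im,roi,f):
    x0,y0,x1,y1=roi;c=im['color'][y0:y1,x0:x1].astype(int);m=f(c[...,0],c[...,1],c[...,2]).astype('uint8')
    n,l,st,ce=cv2.connectedComponentsWithStats(m);k=1+np.argmax(st[1:,4]);return ce[k]+[x0,y0],st[k],np.argwhere(l==k)[:,::-1]+[x0,y0]
def yaw(a,b): return np.arctan2(-(b-a)[0],(b-a)[1])  # yaw of a +y axis
cream=lambda b,g,r:(b>130)&(g>150)&(r>170)
red=lambda b,g,r:(r>110)&(g<60)&(b<60)
blue=lambda b,g,r:(b>120)&(r<60)
E
python3 - <<'E'
from h import *
im=eyes.get_image('top')
c=w(im,blob(im,(435,235,545,280),cream)[0],.045);r=w(im,blob(im,(435,235,545,280),red)[0],.045)
print('cream',c,'red',r,'yaw',yaw(r,c),np.linalg.norm(c-r))
print('plunger',w(im,blob(im,(210,225,260,260),blue)[0],.172), 'paddle',w(im,blob(im,(230,265,270,300),red)[0],.165))
roi=im['color'][215:295,205:370];cv2.imwrite('pics/coder.png',cv2.resize(roi,None,fx=4.8,fy=4.8,interpolation=cv2.INTER_CUBIC))
for uv in [(361,237),(357,285)]: print(w(im,uv,.025))
E
```

```text
cream [ 0.55096986 -0.28212431  0.045     ] red [ 0.55892764 -0.34968028  0.045     ] yaw 0.1172550559330623 0.06802305456862232
plunger [0.56310265 0.1732004  0.172     ] paddle [0.49063726 0.14054365 0.165     ]
[ 0.59712022 -0.07982218  0.025     ]
[ 0.49570831 -0.07301257  0.025     ]
```

View pics/coder.png

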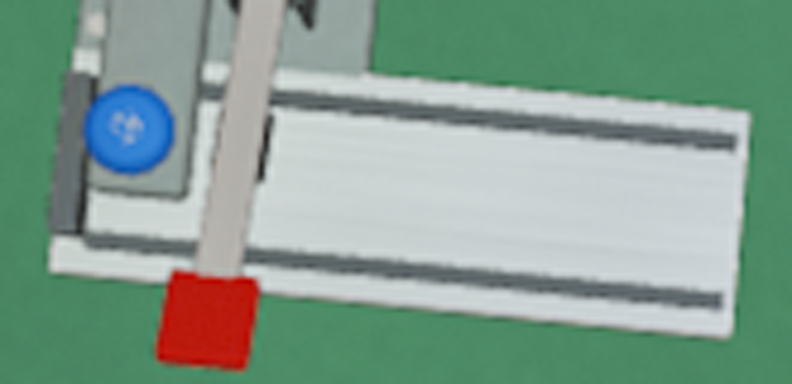

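The crop shows the bed: right corners at (750,112) and (733,337), lower-left corner at (50,270). The lower rail runs from (88,240) to (722,300), and the stop is at x≈80.

```bash
python3 - <<'E'
from h import *
im=eyes.get_image('top')
f=lambda u,v,z:w(im,(205+u/4.8-.4,215+v/4.8-.4),z)
a,b,c=f(750,112,.025),f(733,337,.025),f(50,270,.025)
print('bed',a,b,c,'yaws',yaw(b,c),np.arctan2((a-b)[1],(a-b)[0]),np.linalg.norm(b-c),np.linalg.norm(a-b))
r1,r2,r3,r4=f(722,300,.033),f(88,240,.033),f(735,142,.033),f(205,90,.033)
print('rail yaws',yaw(r1,r2),yaw(r3,r4)); mid=(r1+r3)/2; print('mid',mid)
pl=w(im,blob(im,(210,225,260,260),blue)[0],.172)
e=(a+b)/2
print('axis yaw',yaw(e,pl),yaw(mid,pl),np.linalg.norm((pl-e)[:2]))
for y in (.06,.075,.09):
  Y=np.array([-np.sin(y),np.cos(y)]);X=np.array([np.cos(y),np.sin(y)])
  print(y,'origin from plunger',pl[:2]-.1*Y,'from end',e[:2]+.15*Y,'rail line off',X@(mid[:2]-pl[:2]))
# scene plunger
s=eyes.get_image('scene');p=blob(s,(345,170,380,200),blue)[0];print('scene pl',w(s,p,.169))
q=blob(s,(100,340,220,450),cream)[0];r=blob(s,(100,340,220,450),red)[0];q,r=w(s,q,.045),w(s,r,.045);print('scene cream',q,r,yaw(r,q))
E
```

```text
bed [ 0.59512362 -0.07953579  0.025     ] [ 0.4961254  -0.07365082  0.025     ] [0.51732388 0.22524963 0.025     ] yaws -0.07080298174965026 -0.05937531043074523 0.2996512203455878 0.09917297953849515
rail yaws -0.0675268760633546 -0.07166593275578675
mid [ 0.54618591 -0.07022339  0.033     ]
axis yaw -0.06997116624256616 -0.06950126292918873 0.25043728662038217
0.06 origin from plunger [0.56913    0.07341111] from end [0.53662991 0.07313678] rail line off -0.03151571017705099
0.075 origin from plunger [0.57062657 0.07351228] from end [0.53438505 0.07298502] rail line off -0.035142031889284386
0.09 origin from plunger [0.57212146 0.07363589] from end [0.53214273 0.0727996 ] rail line off -0.03876044679259702
scene pl [0.56171601 0.17975829 0.169     ]
scene cream [ 0.55137374 -0.27786703  0.045     ] [ 0.55971034 -0.34588715  0.045     ] 0.12195259992809564
```

Emit:
jog_arm:
  increments: "4.5 1.4 0 0 0 0.175; 4.5 1.4 0 0 0 0.175; 4.5 1.4 0 0 0 0.175; 4.5 1.5 0 0 0 0.175; 4.6 1.5 0 0 0 0.175"
  hand: 8.5
  force: 80

```text
t: 1.68
ee_pos: [0.4738, -0.4193, 0.2314]
tcp_rot: [2.457, 1.957, -0.0]
contact_force: [-0.3, -0.5, -0.5]
finger_gap: 0.0851
grip_force: 0.0
```

Emit:
jog_arm:
  increments: "4.6 1.5 -3 0 0 0.175; 4.6 1.4 -4 0 0 0.175; 0 0 -4 0 0 0; 0 0 0 0 0 0; 0 0 0 0 0 0"

```text
t: 2.3
ee_pos: [0.5646, -0.3923, 0.1231]
tcp_rot: [2.086, 2.346, -0.001]
contact_force: [0.4, -1.2, 0.3]
finger_gap: 0.0853
grip_force: 0.0
```

```bash
cat > tool.py <<'E'
from h import *
from scipy.spatial.transform import Rotation as R
s=state();M=R.from_rotvec(s['tcp_rot']).as_matrix()
print(s['t'],s['ee_pos'],'xyaw',np.arctan2(M[1,0],M[0,0]),'z',M[:,2],'q',np.round(s['q'],2),'F',np.round(s['contact_force'],1),s['finger_gap'],s['grip_force'])
E
python3 tool.py
```

```text
2.3 [ 0.56458384 -0.39232886  0.12314654] xyaw 1.687996042096265 z [ 0.00170662 -0.00221376 -0.99999609] q [ 0.74  0.68 -0.28  1.23  0.19  1.25  0.58] F [ 0.4 -1.2  0.3] 0.08526193325609852 0.0
```

Emit:
jog_arm:
  increments: "0 0.2 -4 0 0 0; 0 0 -4 0 0 0; 0 0 -2.9 0 0 0; 0 0 0 0 0 0; 0 0 0 0 0 0"

```text
t: 2.92
ee_pos: [0.5662, -0.3905, 0.0157]
tcp_rot: [2.083, 2.344, 0.001]
contact_force: [0.8, 0.0, -0.1]
finger_gap: 0.0851
grip_force: 0.0
```

Emit:
jog_arm:
  increments: "0 0 0 0 0 0; 0 0 0 0 0 0; 0 0 0 0 0 0; 0 0 0 0 0 0; 0 0 0 0 0 0"
  hand: 4
  force: 80

```text
t: 3.55
ee_pos: [0.5657, -0.3895, 0.0143]
tcp_rot: [2.083, 2.347, 0.001]
contact_force: [-0.7, 0.8, 5.8]
finger_gap: 0.0491
grip_force: 85.1
```

Emit:
jog_arm:
  increments: "0 0 3 0 0 0; 0 0 3 0 0 0; -0.3 4 0 0 0 -0.04; -0.3 5 0 0 0 -0.04; -0.3 5 0 0 0 -0.04"

```text
t: 4.18
ee_pos: [0.5544, -0.2469, 0.0712]
tcp_rot: [-2.223, -2.217, 0.001]
contact_force: [1.3, 0.5, -2.9]
finger_gap: 0.0489
grip_force: 84.4
```

Emit:
jog_arm:
  increments: "-0.3 5 0 0 0 -0.03; -0.3 5 0 0 0 -0.03; -0.2 5 0 0 0 -0.01; 0 4 0 0 0 0; 0 2.3 0 0 0 0"

```text
t: 4.8
ee_pos: [0.5462, -0.032, 0.0716]
tcp_rot: [-2.292, -2.144, 0.001]
contact_force: [-0.1, -0.8, -2.8]
finger_gap: 0.0486
grip_force: 84.4
```

Emit:
jog_arm:
  increments: "0 0 0 0 0 0; 0 0 0 0 0 0"

```text
t: 5.05
ee_pos: [0.547, -0.0376, 0.0718]
tcp_rot: [2.3, 2.139, -0.003]
contact_force: [-0.6, -0.8, -3.6]
finger_gap: 0.0489
grip_force: 84.4
```

```bash
python3 tool.py; python3 - <<'E'
from h import *
im=eyes.get_image('top');a=im['color'][205:305,200:400];b=eyes.get_image('scene')['color'][150:350,200:430]
a=cv2.resize(a,(780,390));b=cv2.resize(b,(230,200));cv2.imwrite('pics/c1.png',np.vstack([a,np.pad(b,((0,0),(0,550),(0,0)))]))
# panel detection at z .105
q=blob(im,(240,225,400,290),red);print(q[0],q[1])
E
```

```text
5.05 [ 0.54702232 -0.03762927  0.07177434] xyaw 1.4983727011548647 z [-0.00127176 -0.00168148 -0.99999778] q [ 0.27  0.47 -0.31  1.72  0.17  0.98 -0.18] F [-0.6 -0.8 -3.6] 0.04889273624813295 84.4141674041748
[317.62533693 254.99191375] [ 67  20  24  21 371]
```

View pics/c1.png

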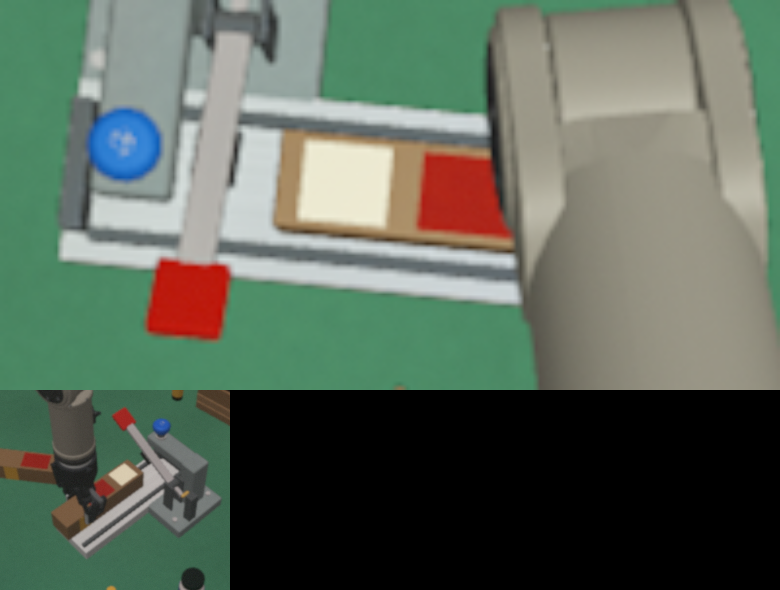

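The carton is square between the rails, cream end towards the stamp (panel at about (345,183) in the crop). I'll lower it now.

Emit:
jog_arm:
  increments: "0.1 0 -1.5 0 0 0; 0 0 -1.2 0 0 0; 0 0 -0.4 0 0 0; 0 0 0 0 0 0; 0 0 0 0 0 0"

```text
t: 5.78
ee_pos: [0.5489, -0.0355, 0.0416]
tcp_rot: [2.298, 2.141, 0.001]
contact_force: [-0.6, -0.2, -3.1]
finger_gap: 0.0489
grip_force: 84.3
```

Emit:
jog_arm:
  increments: "0 0 0 0 0 0; 0 0 0 0 0 0"
  force: 20

```text
t: 6.02
ee_pos: [0.5488, -0.0356, 0.0416]
tcp_rot: [2.298, 2.141, 0.001]
contact_force: [0.5, 0.5, -2.5]
finger_gap: 0.0489
grip_force: 84.3
```

Emit:
jog_arm:
  increments: "0 0 -0.2 0 0 0; 0 0 -0.1 0 0 0; 0 0 0 0 0 0; 0 0 0 0 0 0"

```text
t: 6.52
ee_pos: [0.5488, -0.0357, 0.0392]
tcp_rot: [2.298, 2.141, 0.0]
contact_force: [-2.6, -1.1, 5.7]
finger_gap: 0.0489
grip_force: 85.1
```

Emit:
jog_arm:
  increments: "0 0 0 0 0 0; 0 0 0 0 0 0; 0 0 0 0 0 0"
  hand: 4.8
  force: 20

```text
t: 6.9
ee_pos: [0.5488, -0.0357, 0.0392]
tcp_rot: [2.298, 2.141, 0.001]
contact_force: [-3.1, -0.4, 5.6]
finger_gap: 0.0489
grip_force: 85.1
```

Emit:
jog_arm:
  increments: "0 0 0 0 0 0; 0 0 0 0 0 0; 0 0 0 0 0 0"
  hand: 5.8

```text
t: 7.28
ee_pos: [0.5486, -0.0356, 0.0381]
tcp_rot: [-2.299, -2.141, -0.0]
contact_force: [-1.0, -0.1, 0.8]
finger_gap: 0.0578
grip_force: 0.0
```

Emit:
jog_arm:
  increments: "0 0 0 0 0 0; 0 0 0 0 0 0; 0 0 0 0 0 0; 0 0 0 0 0 0"
  hand: 4.2
  force: 30

```text
t: 7.78
ee_pos: [0.5487, -0.0357, 0.0383]
tcp_rot: [2.299, 2.141, 0.001]
contact_force: [1.9, -0.3, -0.1]
finger_gap: 0.0497
grip_force: 33.0
```

```bash
python3 tool.py; python3 - <<'E'
from h import *
im=eyes.get_image('top')
q=blob(im,(265,235,310,275),cream);p=w(im,q[0],.07);Y=np.array([.07,.9976]);X=np.array([.9976,-.07]);d=p[:2]-[.5561,.0730]
print(q[0],q[1],p,'coder x,y',X@d,Y@d,'need y +',.1-Y@d)
E
```

```text
7.775 [ 0.54873097 -0.03568074  0.03833295] xyaw 1.4996562822828612 z [ 4.23324718e-04  5.16397569e-05 -9.99999909e-01] q [ 0.26  0.52 -0.31  1.75  0.19  0.91 -0.2 ] F [ 1.9 -0.3 -0.1] 0.049663161910305974 33.04564297199249
[287.76220807 252.38641189] [ 11   7  24  22 471] [0.55591002 0.07213901 0.07      ] coder x,y -0.00012925917566400616 -0.0008722266930086822 need y + 0.10087222669300869
```

Emit:
jog_arm:
  increments: "0.14 2 0 0 0 0; 0.18 2.5 0 0 0 0; 0.18 2.5 0 0 0 0; 0.13 1.8 0 0 0 0; 0.04 0.6 0 0 0 0"

```text
t: 8.45
ee_pos: [0.5549, 0.0593, 0.0383]
tcp_rot: [-2.297, -2.143, 0.001]
contact_force: [-0.3, -2.2, 1.8]
finger_gap: 0.0497
grip_force: 33.3
```

Emit:
jog_arm:
  increments: "0 0 0 0 0 0; 0 0 0 0 0 0; 0.02 0.3 0 0 0 0; 0 0 0 0 0 0; 0 0 0 0 0 0"

```text
t: 9.07
ee_pos: [0.5556, 0.0603, 0.0383]
tcp_rot: [2.3, 2.139, -0.001]
contact_force: [0.1, -1.5, 0.5]
finger_gap: 0.0496
grip_force: 33.2
```

Emit:
jog_arm:
  increments: "0.01 0.2 0 0 0 0; 0 0 0 0 0 0; 0 0 0 0 0 0"

```text
t: 9.45
ee_pos: [0.5556, 0.0637, 0.0383]
tcp_rot: [-2.298, -2.142, -0.001]
contact_force: [0.0, -0.7, -0.2]
finger_gap: 0.0499
grip_force: 33.1
```

Emit:
jog_arm:
  increments: "0.01 0.2 0 0 0 0; 0 0 0 0 0 0; 0 0 0 0 0 0"

```text
t: 9.82
ee_pos: [0.5556, 0.0655, 0.0383]
tcp_rot: [-2.299, -2.141, -0.0]
contact_force: [0.5, -1.3, -0.3]
finger_gap: 0.0493
grip_force: 33.2
```

Emit:
jog_arm:
  increments: "0.01 0.2 0 0 0 0; 0 0 0 0 0 0; 0 0 0 0 0 0"

```text
t: 10.2
ee_pos: [0.5556, 0.0655, 0.0383]
tcp_rot: [2.299, 2.14, -0.003]
contact_force: [-1.6, -4.8, 1.9]
finger_gap: 0.0497
grip_force: 33.4
```

Emit:
jog_arm:
  increments: "0.01 0.2 0 0 0 0; 0 0 0 0 0 0; 0 0 0 0 0 0"

```text
t: 10.58
ee_pos: [0.5555, 0.0655, 0.0383]
tcp_rot: [2.298, 2.138, -0.007]
contact_force: [-2.5, -8.3, 2.9]
finger_gap: 0.0497
grip_force: 33.5
```

```bash
python3 tool.py; python3 - <<'E'
from h import *
a=eyes.get_image('top')['color'][205:305,200:400];b=eyes.get_image('scene')['color'][150:320,250:450]
cv2.imwrite('pics/c2.png',np.hstack([cv2.resize(a,(400,200)),cv2.resize(b,(400,340))[:200] if 0 else cv2.resize(b,(235,200))]).repeat(1,0))
cv2.imwrite('pics/c2.png',np.vstack([cv2.resize(a,(560,280)),np.pad(cv2.resize(b,(360,306)),((0,0),(0,200),(0,0)))]))
E
```

```text
10.575 [0.55552106 0.06546164 0.0383118 ] xyaw 1.4984063649306703 z [-0.00121807 -0.0050247  -0.99998663] q [ 0.08  0.54 -0.32  1.72  0.21  0.92 -0.39] F [-2.5 -8.3  2.9] 0.04973463935774265 33.530781269073486
```

View pics/c2.png

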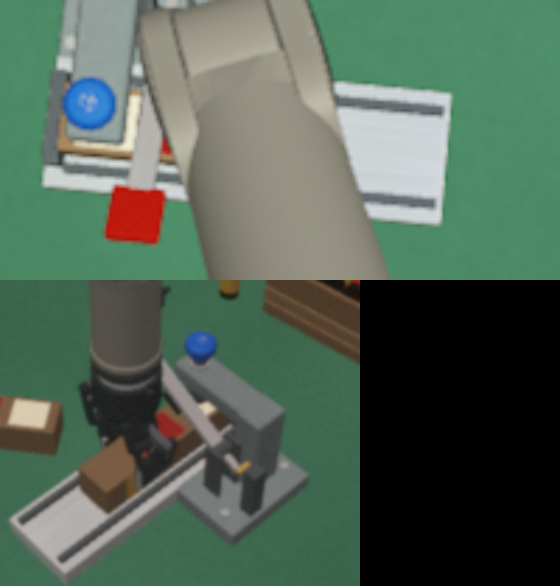

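The carton is hard against the stop: −8 N and no more travel. I'll release, back off and go up.

Emit:
jog_arm:
  increments: "0 0 0 0 0 0; 0 0 0 0 0 0; 0 0 0 0 0 0; 0 -0.5 1 0 0 0; 0 -1 3 0 0 0"
  hand: 7.5

```text
t: 11.3
ee_pos: [0.5543, 0.0545, 0.0777]
tcp_rot: [-2.295, -2.141, 0.004]
contact_force: [0.6, -1.6, 0.2]
finger_gap: 0.0749
grip_force: 0.0
```

Emit:
jog_arm:
  increments: "0 0 5 0 0 0; 0 0 5 0 0 0; 0 0 4 0 0 0; -3 3 0 0 0 0; -3.2 5 0 0 0 0"
  hand: 0

```text
t: 11.92
ee_pos: [0.4945, 0.1329, 0.2198]
tcp_rot: [2.303, 2.133, 0.003]
contact_force: [0.3, 1.9, 0.2]
finger_gap: 0.0002
grip_force: 0.0
```

Emit:
jog_arm:
  increments: "0 0 0 0 0 0; 0 0 0 0 0 0; 0 0 0 0 0 0"

```text
t: 12.3
ee_pos: [0.4946, 0.1327, 0.2184]
tcp_rot: [2.301, 2.138, -0.0]
contact_force: [-0.1, -0.1, 0.3]
finger_gap: -0.0003
grip_force: 0.0
```

```bash
python3 tool.py; python3 - <<'E'
from h import *
im=eyes.get_image('top')
a=im['color'][205:305,200:400];b=eyes.get_image('scene')['color'][150:320,250:450]
cv2.imwrite('pics/c3.png',np.vstack([cv2.resize(a,(560,280)),np.pad(cv2.resize(b,(360,306)),((0,0),(0,200),(0,0)))]))
E
```

```text
12.3 [0.4946407  0.13266866 0.2183979 ] xyaw 1.4970912522420952 z [ 3.80288700e-04 -7.14810535e-04 -9.99999672e-01] q [ 0.03  0.27 -0.4   1.62  0.11  1.27 -0.47] F [-0.1 -0.1  0.3] -0.000324065946608075 0.0
```

View pics/c3.png

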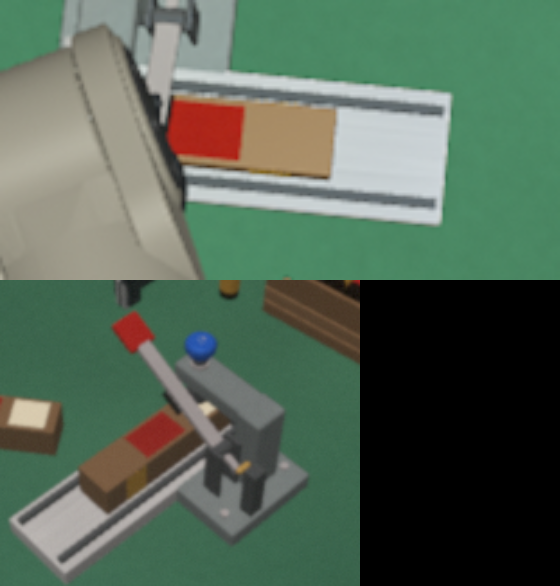

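```bash
python3 - <<'E'
from h import *
im=eyes.get_image('top')
for uv in [(335,109),(331,176),(243,104),(240,160)]:
    p=w(im,(200+uv[0]/2.8-.4,205+uv[1]/2.8-.4),.07)[:2]-[.5561,.0730];print(np.round([np.dot(p,[.9976,-.07]),np.dot(p,[.07,.9976])],4))
E
```

```text
[ 0.024  -0.0627]
[-0.0247 -0.0644]
[0.0212 0.0041]
[-0.0195  0.0021]
```

Emit:
jog_arm:
  increments: "-0.2 0.7 -2 0 0 0; 0 0 -1.5 0 0 0; 0 0 0 0 0 0; 0 0 0 0 0 0"

```text
t: 12.95
ee_pos: [0.4923, 0.141, 0.1837]
tcp_rot: [2.299, 2.14, 0.001]
contact_force: [-0.0, -1.0, 0.5]
finger_gap: -0.0002
grip_force: 0.0
```

Emit:
jog_arm:
  increments: "0 0 -1.5 0 0 0; -0.6 0 -1.5 0 0 0; -0.6 0.05 -1.5 0 0 0; -0.4 0 -1.5 0 0 0; -0.3 0.05 -1.5 0 0 0"

```text
t: 13.58
ee_pos: [0.4733, 0.1425, 0.1082]
tcp_rot: [2.298, 2.141, 0.002]
contact_force: [0.0, -0.3, 0.1]
finger_gap: -0.0
grip_force: 0.0
```

Emit:
jog_arm:
  increments: "-0.2 0 -1.0 0 0 0; 0 0 -0.6 0 0 0; 0 0 0 0 0 0; 0 0 0 0 0 0"

```text
t: 14.08
ee_pos: [0.4713, 0.1425, 0.0926]
tcp_rot: [2.299, 2.141, 0.001]
contact_force: [-0.4, 0.8, 0.2]
finger_gap: -0.0002
grip_force: 0.0
```

```bash
python3 tool.py; python3 - <<'E'
from h import *
im=eyes.get_image('top')
a=im['color'][205:305,200:400];b=eyes.get_image('scene')['color'][150:320,250:450]
cv2.imwrite('pics/c4.png',np.vstack([cv2.resize(a,(480,240)),cv2.resize(b,(480,360),interpolation=2)]))
E
```

```text
14.075 [0.47129657 0.14248023 0.0926233 ] xyaw 1.4997656792632221 z [ 8.07257920e-04  2.81694275e-04 -9.99999634e-01] q [-0.01  0.35 -0.4   1.85  0.16  0.97 -0.55] F [-0.4  0.8  0.2] -0.00018636660950743897 0.0
```

View pics/c4.png

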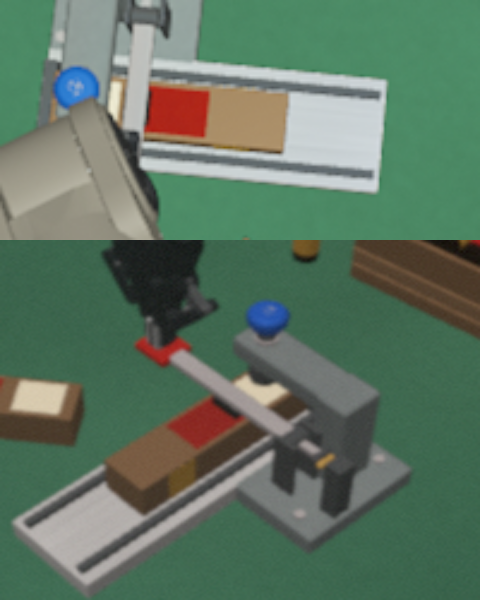

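The lever is level with its pad on the carton. I'll press a little more to be sure it has clicked.

Emit:
jog_arm:
  increments: "0 0 -0.3 0 0 0; 0 0 -0.2 0 0 0; 0 0 0 0 0 0; 0 0 0 0 0 0"

```text
t: 14.68
ee_pos: [0.4715, 0.1425, 0.0898]
tcp_rot: [2.298, 2.14, 0.002]
contact_force: [-4.1, -1.3, 14.4]
finger_gap: -0.0001
grip_force: 7.2
```

Emit:
jog_arm:
  increments: "0 0 1.5 0 0 0; 0 0 4 0 0 0; 0 0 5 0 0 0; 0 0 0 0 0 0; 0 0 0 0 0 0"

```text
t: 15.3
ee_pos: [0.4706, 0.1422, 0.1922]
tcp_rot: [2.299, 2.141, -0.0]
contact_force: [-0.3, 0.4, -0.8]
finger_gap: -0.0001
grip_force: 0.0
```

```bash
python3 tool.py; python3 - <<'E'
from h import *
im=eyes.get_image('top')
a=im['color'][205:305,200:400];b=eyes.get_image('scene')['color'][150:320,250:450]
cv2.imwrite('pics/c5.png',np.vstack([cv2.resize(a,(480,240)),cv2.resize(b,(480,360),interpolation=2)]))
E
```

```text
15.3 [0.47062929 0.14215625 0.1922163 ] xyaw 1.4997954062074734 z [-5.92283394e-05 -2.78832155e-04 -9.99999959e-01] q [ 0.02  0.25 -0.42  1.72  0.11  1.2  -0.5 ] F [-0.3  0.4 -0.8] -0.00010361015437735157 0.0
```

View pics/c5.png

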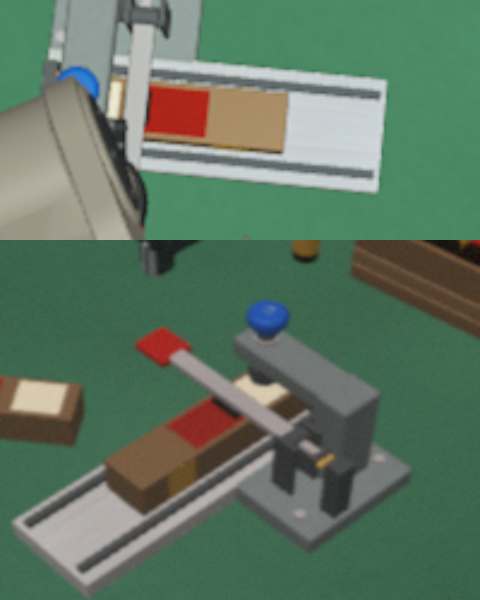

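The lever stays level with nothing touching it, and the carton hasn't moved. On to the plunger.

Emit:
jog_arm:
  increments: "0 0 2 0 0 0; 4.6 1.6 0 0 0 0; 4.6 1.5 0 0 0 0; 0 0 0 0 0 0; 0 0 0 0 0 0"

```text
t: 16.02
ee_pos: [0.5616, 0.1732, 0.2107]
tcp_rot: [-2.297, -2.14, 0.005]
contact_force: [0.7, -0.8, 0.5]
finger_gap: 0.0001
grip_force: 0.0
```

Emit:
jog_arm:
  increments: "0 0 -1.5 0 0 0; 0 0 -1.5 0 0 0; 0 0 -0.8 0 0 0; 0 0 -0.8 0 0 0; 0 0 0 0 0 0"

```text
t: 16.65
ee_pos: [0.5616, 0.1727, 0.1665]
tcp_rot: [-2.299, -2.141, 0.005]
contact_force: [-5.3, -3.2, 7.0]
finger_gap: -0.0
grip_force: 3.4
```

Emit:
jog_arm:
  increments: "0 0 -0.4 0 0 0; 0 0 -0.3 0 0 0; 0 0 -0.3 0 0 0; 0 0 0 0 0 0; 0 0 0 0 0 0"

```text
t: 17.27
ee_pos: [0.5623, 0.173, 0.1619]
tcp_rot: [2.297, 2.139, 0.001]
contact_force: [-9.9, -3.9, 25.2]
finger_gap: 0.0001
grip_force: 12.2
```

Emit:
jog_arm:
  increments: "0 0 -0.2 0 0 0; 0 0 0 0 0 0; 0 0 0 0 0 0"

```text
t: 17.65
ee_pos: [0.5624, 0.173, 0.1618]
tcp_rot: [2.297, 2.139, 0.002]
contact_force: [-13.0, -5.8, 31.1]
finger_gap: 0.0002
grip_force: 15.9
```

Emit:
jog_arm:
  increments: "0 0 1 0 0 0; 0 0 3 0 0 0; 0 0 4 0 0 0; 0 0 0 0 0 0; 0 0 0 0 0 0"

```text
t: 18.27
ee_pos: [0.5627, 0.1732, 0.2337]
tcp_rot: [2.299, 2.141, -0.001]
contact_force: [-0.6, 0.4, 0.9]
finger_gap: -0.0001
grip_force: 0.0
```

Emit:
jog_arm:
  increments: "-4 -3 2 0 0 0; -4 -5 2 0 0 0; -4 -5 2 0 0 0; 0 0 0 0 0 0; 0 0 0 0 0 0"

```text
t: 18.9
ee_pos: [0.448, 0.0505, 0.2906]
tcp_rot: [-2.298, -2.14, 0.001]
contact_force: [0.8, 0.7, -0.1]
finger_gap: -0.0002
grip_force: 0.0
```

```bash
python3 tool.py; python3 - <<'E'
from h import *
im=eyes.get_image('top');s=eyes.get_image('scene')
print('plunger',w(s,blob(s,(345,170,380,200),blue)[0],.169))
a=im['color'][205:305,200:400];b=s['color'][150:320,250:450]
cv2.imwrite('pics/c6.png',np.vstack([cv2.resize(a,(480,240)),cv2.resize(b,(480,360),interpolation=2)]))
E
```

```text
18.9 [0.44798098 0.05049829 0.29060577] xyaw 1.4997416439853357 z [-1.25241621e-03  5.42279682e-04 -9.99999069e-01] q [ 0.2   0.1  -0.38  1.64  0.04  1.42 -0.26] F [ 0.8  0.7 -0.1] -0.00016159644369983056 0.0
plunger [0.5620081  0.17951134 0.169     ]
```

View pics/c6.png

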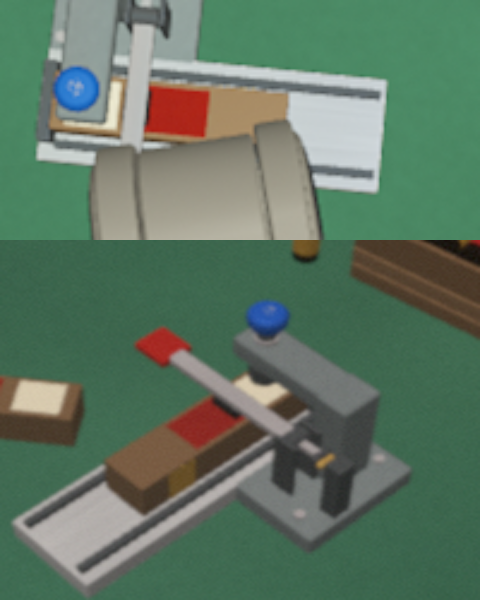

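The plunger is back up, the lever is latched and the carton is home, so I'm handing in.

```bash
python3 -c "
from station import order
print(order.close_job())"
```

```text
the job is handed in; nothing more can be done
None
```

The job is handed in at about 19 s: the carton is home against the end stop and clamped by the latched lever, and the plunger went to its stop and sprang back; the hand-in returned no verdict.

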